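# Put the paste brushes away bristles up

### The arm

A 7-joint arm with a two-finger parallel gripper is mounted at the origin on the work surface. World frame = base frame: x ahead of the robot, y to its left, z up, the work surface at z = 0. Lengths are in m, angles in rad, forces in N, time in s.
With the tool pointing down it reaches from about 0.4 to 0.875 m from the base axis. Payload 19.3 kg.
Tool frame: the origin (TCP) lies midway between the tips of the shut fingers; the grasp point (between the pads) lies 19 mm behind it; z points along the fingers, y is the line along which they close (so a half turn about z gives the same grasp; the last joint's range is limited). The gripper opens to 85 mm and grips with 20 to 120 N. Pads are 22 mm wide; open, the fingers measure 114 mm over their backs; the gripper's body (76 mm by 85 mm) begins 54 mm behind the grasp point. The pads swing forward as they close: fully open they stand 13 mm farther back than shut.
Start: joints at [1.208, 0.521, -0.036, 1.599, 0.021, 1.021, -0.113], TCP at [0.18, -0.598, 0.231] pointing down, gripper open.
Joint ranges: [-2.91, 2.91], [-0.3, 2.13], [-1.5, 1.42], [0.17, 2.43], [-1.26, 4.41], [0.16, 1.93], [-2.52, 2.52]. Speed limits (rad/s): [1.89, 1.89, 2.39, 2.39, 3.01, 3.01, 3.01].

### API

Orientations are given as [roll, pitch, yaw] about the fixed x, y, z axes, in that order (R = Rz(yaw) Ry(pitch) Rx(roll)).
In Python, from workcell import * gives the robot as it stands.
- The arm moves only by the shell command python3 -m creep 'ROWS' [FORCE]. ROWS is JSON, a list that holds one entry, the list of rows, each a list of 7 numbers: the closure, from -1 (fully open) to 1 (shut), then the shift along the tool's x, y, z in m, then the turn, a rotation vector about the tool's x, y, z in degrees. A call has 1 to 10 rows; each row shifts and turns the commanded pose from where the row before left it, along the tool's axes as they then stand; what a row does not reach is not made up. A row lasts 1/10 s, in which the tool goes at most 50 mm and 8.59 degrees, less where a joint would pass 70% of its speed; a pose out of reach is approached as far as the arm can. A call is refused whole if a number of a shift passes 0.05 or a number of a turn 8.59, either way. A call with a gripper value outside its range is refused whole. The fingers move at their own pace and stop on an object; FORCE is the grip in N (left out, the last holds). Time passes only in rows, so rows that do not move let the fingers close. It gives the time, the measured TCP pose, the force, the opening and the grip force at its end, in the units of the state.
- observe(): the state, without advancing time (a new reading comes with each control period).
- grab_frame(name): name is "scene" or "side" or "wrist"; returns a dict with "image" (480x640x3 uint8, red, green, blue), "range_z" (480x640 float32, m along the optical axis (not along the pixel's ray), 0 where there is no reading), "fx", "fy", "cx", "cy" (pixels), "R" (3x3) and "t" (3): a world point X has camera coordinates R X + t; the wrist camera has in their place "T_tool_cam" (4x4, takes a point from camera to tool coordinates, whose origin is the TCP and whose axes are the flange's). Camera axes: x right, y down, z forward; pixel columns grow to the right and rows downward; lengths in m; the calibration is good to about 2 mm. A picture is of the moment at which its call begins: read the wrist's pose just before it.
- job_done(): hands the job in; it is judged then, once.
Trained networks look in a picture, given as the dict that the camera call returned (one of the last four; its "shot" number tells which), for a name from the list of things; names that differ only in an ending like _2 or _b are one class to them, and where a whole thing is asked for, a point or a joint stands for the part that bears it (a point fixed in the world has none). Each returns a list of dicts, best first, with "confidence" (0 to 1); they miss things now and then, are a little off and sometimes report something else, mostly with a low value. They report only what shows in the picture. A call takes as long as a camera call.
- find_in(picture, thing): "extent" ([centre column, centre row, width, height] in pixels, round what is visible of it).
- outline_of(picture, thing): "region" (480x640 bool, what is visible of it) and "extent" ([centre column, centre row, width, height] in pixels, round what is visible of it).
- tip_of(picture, thing): "position" ([column, row] in pixels: a listed point, or the origin of a listed thing).
The state is a dict: "clock": time; "qpos": joint angles; "qd": joint speeds; "joint_efforts": joint torques, N m; "position": TCP position; "tool_rot": TCP orientation; "force": force on the tool from outside, world axes, zero at the start; "moment": the same for the moment, N m; "grip_width": finger opening in m; "finger_force": force on a finger pad.
Only numpy, scipy, OpenCV 4.12 (cv2) and the standard library are available. Lean on these libraries where they do the work, as an engineer would, in place of code of your own. Each camera call takes 0.05 s, during which the arm holds its last target. There are 200 camera calls.

### The job

Put the blue and the red paste brush away properly in the slanted bench caddy: turn the blue one, which was left bristles down, end for end, and stand the red one that lies on the bench in a free tube. Both must end handle down, each alone in a tube with its handle pushed in to the floor of the tube and bristles up; leave the green brush and the other things on the bench where they are.

Things in the scene. Friction and masses are not known exactly. Their poses are not given: they have to be found in the camera images.
- blue_brush: Paste brush 250 mm long: blue handle 26 x 26 x 175, then steel ferrule (26 long) and dark bristle block (50 long), both 28 x 28. Origin mid-length on the centre line, near the balance point; x axis from butt (-125) to bristle end (+125). About 160 g. Starts bristles down in the near or far tube, handle sticking out, sagging about 9 degrees below the tube's slant.
- blue_brush_butt (a point): Centre of the blue brush's butt, the free end of its handle.
- blue_brush_bristles (a point): Centre of the blue brush's bristle end.
- red_brush: Paste brush 250 mm long: red handle 26 x 26 x 175, then steel ferrule (26 long) and dark bristle block (50 long), both 28 x 28. Origin mid-length on the centre line, near the balance point; x axis from butt (-125) to bristle end (+125). About 160 g. At the start it lies flat on the bench, its centre line 14 mm up.
- red_brush_butt (a point): Centre of the red brush's butt, the free end of its handle.
- red_brush_bristles (a point): Centre of the red brush's bristle end.
- green_brush: Paste brush 250 mm long: green handle 26 x 26 x 175, then steel ferrule (26 long) and dark bristle block (50 long), both 28 x 28. Origin mid-length on the centre line, near the balance point; x axis from butt (-125) to bristle end (+125). About 160 g. Stored properly, handle down, in the far or near tube (not the blue one's). Leave it.
- caddy: Fixed: steel foot 180 (x) x 260 (y) mm, origin centre of its underside, z up, with three aluminium square tubes: near the robot, middle (empty), far, floors at x -60, y +100, 0, -100, z 45 mm. From floor to mouth each rises 36 degrees above level towards +x; inside 42 x 42, 85 deep, walls 3. Brushes fit loosely and sag 9 to 11 degrees.
- near_floor (a point): Centre of the inner floor in the caddy's near square tube (nearest the robot).
- near_mouth (a point): Centre of the open mouth of the caddy's near tube, 85 mm up the slant from its floor.
- middle_floor (a point): Centre of the inner floor in the caddy's middle square tube (between the other two).
- middle_mouth (a point): Centre of the open mouth of the caddy's middle tube, 85 mm up the slant from its floor.
- far_floor (a point): Centre of the inner floor in the caddy's far square tube (farthest from the robot).
- far_mouth (a point): Centre of the open mouth of the caddy's far tube, 85 mm up the slant from its floor.
- paste_jar: Bystander: closed jar with white cap, 72 mm across, 85 mm tall, standing; origin at the centre of its underside.
- tape_roll: Bystander: roll of clear tape lying flat, 100 mm across, 48 mm tall; origin at the centre of its underside.
- marker: Bystander: white marker pen with a black cap, 143 mm long, 16 mm thick, lying along its x axis; origin at its underside.
- white_box: Bystander: white lidded box 159 x 109 x 60 mm; origin at the centre of its underside.
- parcel_cutter: Bystander: orange parcel cutter 34 x 150 x 21 mm, lying along its y axis; origin at the centre of its underside.

How it is judged:
At the end, for the whole second after the job is handed in: The butts of the blue and of the red brush each lie within 25 mm of the floor centre of a caddy tube, the two in different tubes; the bristle ends of both stand more than 120 mm above the bench; all three brushes are at rest (under 20 mm/s) (((distance between blue_brush_butt and near_floor below 0.025 m and distance between red_brush_butt and middle_floor below 0.025 m) or (distance between blue_brush_butt and near_floor below 0.025 m and distance between red_brush_butt and far_floor below 0.025 m) or (distance between blue_brush_butt and middle_floor below 0.025 m and distance between red_brush_butt and near_floor below 0.025 m) or (distance between blue_brush_butt and middle_floor below 0.025 m and distance between red_brush_butt and far_floor below 0.025 m) or (distance between blue_brush_butt and far_floor below 0.025 m and distance between red_brush_butt and near_floor below 0.025 m) or (distance between blue_brush_butt and far_floor below 0.025 m and distance between red_brush_butt and middle_floor below 0.025 m)) and height (world z) of each of blue_brush_bristles, red_brush_bristles above 0.12 m and linear speed of each of blue_brush, red_brush, green_brush below 0.02 m/s); the robot touches nothing.
It fails at once if the green brush, already stored properly, is shifted by more than 30 mm (distance of green_brush from where it was at the start of the episode above 0.03 m).
It fails at once if the paste jar, tape roll, marker pen, white box or parcel cutter is shifted by more than 30 mm (distance of any of paste_jar, tape_roll, marker, white_box, parcel_cutter from where it was at the start of the episode above 0.03 m).
It also fails if it takes over 67 s, if anything falls off the work surface, if the arm or the gripper's body presses on something with over 40 N, if the wrist force passes 120 N, or if a joint passes its speed limit or range.

## Working session

There is one attempt and no reset: what is moved stays moved. The work goes in short steps, Python scripts to look and compute and a shell command to move; the robot and the scene stay as the last step left them, time stands still between calls to the robot, and variables do not carry over. Pictures are saved under pics/ and viewed, at most 10 in all, crops included, and the job is handed in when it is done.

```bash
ls; mkdir -p pics; cat > h.py <<'E'
from workcell import *
import numpy as np, cv2
from scipy.spatial.transform import Rotation as Ro
def save(p,n): cv2.imwrite('pics/'+n,cv2.cvtColor(p['image'],cv2.COLOR_RGB2BGR))
def pts(p,mask):
    v,u=np.nonzero(mask&(p['range_z']>0)); z=p['range_z'][v,u]
    c=np.c_[(u-p['cx'])*z/p['fx'],(v-p['cy'])*z/p['fy'],z]
    return (c-p['t'])@p['R']
E
python3 - <<'E'
from h import *
o=observe(); print(o)
for n in ['scene','side']:
    p=grab_frame(n); save(p,n+'0.png'); print(n,p['t'],(-p['R'].T@p['t']))
    for t in ['blue_brush','red_brush','green_brush','caddy','paste_jar','tape_roll','marker','white_box','parcel_cutter']:
        r=outline_of(p,t)
        if r:
            P=pts(p,r[0]['region']); print(t,round(r[0]['confidence'],2),np.round(r[0]['extent']),len(P), np.round(np.median(P,0),3) if len(P) else '', np.round(np.percentile(P,[2,98],axis=0),3).tolist() if len(P) else '')
    for t in ['near_mouth','middle_mouth','far_mouth','blue_brush_butt','red_brush_butt','red_brush_bristles','green_brush_bristles']:
        try:
            r=tip_of(p,t)
            if r: print(t,r[0])
        except Exception as e: print(t,e)
E
```

```text
pics
{'clock': 0.0, 'qpos': array([ 1.20783366,  0.52201723, -0.03631633,  1.60000174,  0.02118904,
        1.02107336, -0.11281165]), 'qd': array([-0.00101147, -0.00065296, -0.00172884, -0.00045247, -0.0006814 ,
        0.00140863,  0.00029818]), 'joint_efforts': array([ 1.24469418e-03, -9.27111840e+01,  1.98008761e+00, -3.69933128e+01,
        1.76617474e-02,  8.30262434e-03, -3.37183815e-05]), 'position': array([ 0.18024121, -0.59810272,  0.23072609]), 'tool_rot': array([-3.14048006e+00,  7.48386929e-05,  2.92725644e-01]), 'force': array([ 0.21813212, -0.70487268,  0.08566459]), 'moment': array([ 0.06140172, -0.01901073,  0.00946413]), 'finger_force': 0.0, 'grip_width': 0.08522033915916241}
scene [ 0.05777116 -0.25281502  1.96298836] [1.70040007 0.0205659  1.01429427]
blue_brush 0.58 [422. 271.  76.  37.] 1065 [0.665 0.186 0.13 ] [[0.645, 0.114, 0.088], [0.679, 0.261, 0.168]]
red_brush 0.58 [226. 254.  64.  63.] 1036 [ 0.513 -0.293  0.025] [[0.379, -0.34, 0.002], [0.6, -0.235, 0.032]]
green_brush 0.56 [409. 220.  71.  37.] 968 [0.467 0.173 0.131] [[0.442, 0.09, 0.086], [0.481, 0.2
[... 2187 characters left out ...]
64 [229. 443.  46.  75.] 1731 [ 0.362 -0.499  0.018] [[0.334, -0.558, -0.0], [0.391, -0.424, 0.022]]
near_mouth {'position': [286.1, 229.9], 'confidence': 0.65}
middle_mouth {'position': [319.4, 226.0], 'confidence': 0.89}
far_mouth {'position': [351.5, 228.6], 'confidence': 0.66}
blue_brush_butt {'position': [343.8, 181.1], 'confidence': 0.57}
red_brush_butt {'position': [241.8, 341.1], 'confidence': 0.65}
red_brush_bristles {'position': [356.8, 367.4], 'confidence': 0.95}
green_brush_bristles it knows: blue_brush, blue_brush_bristles, blue_brush_butt, caddy, far_floor, far_mouth, green_brush, marker, middle_floor, middle_mouth, near_floor, near_mouth, parcel_cutter, paste_jar, red_brush, r
```

View images.

```bash
python3 - <<'E'
import cv2
a=cv2.imread('pics/scene0.png'); b=cv2.imread('pics/side0.png')
cv2.imwrite('pics/a.png',cv2.resize(a[190:340,120:600],None,fx=1.66,fy=1.66)); cv2.imwrite('pics/b.png',cv2.resize(b[160:480,170:470],None,fx=1.8,fy=1.8))
E
```

```text
(no output)
```

View pics/a.png

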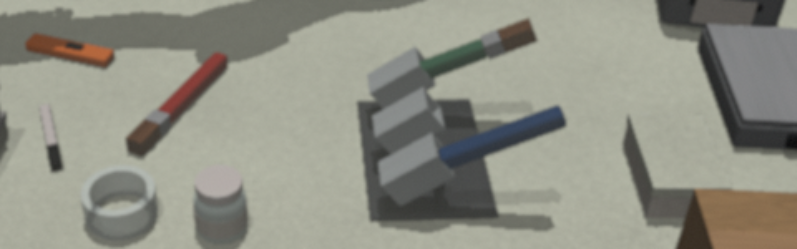

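View pics/b.png

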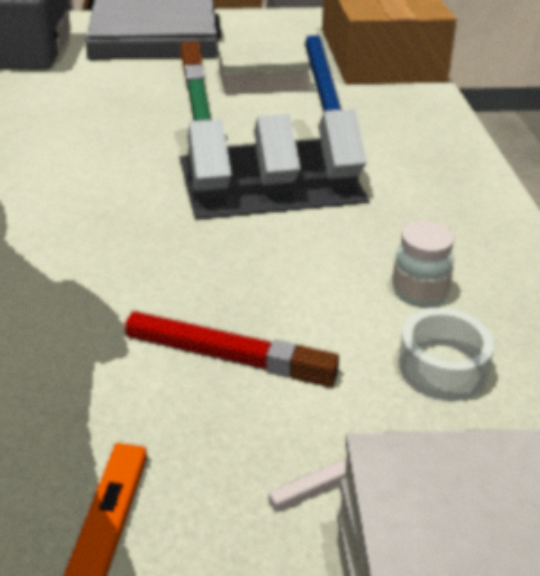

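```bash
cat >> h.py <<'E'
c,s=np.cos(np.radians(36)),np.sin(np.radians(36))
LOC={}
for n,y in [('near',.1),('middle',0),('far',-.1)]:
    LOC[n+'_floor']=np.array([-.06,y,.045]); LOC[n+'_mouth']=np.array([-.06+.085*c,y,.045+.085*s])
def proj(p,X):
    q=p['R']@X+p['t']; return np.array([p['fx']*q[0]/q[2]+p['cx'],p['fy']*q[1]/q[2]+p['cy']])
def cad(v,L): return np.array([v[0]+np.cos(v[2])*L[0]-np.sin(v[2])*L[1],v[1]+np.sin(v[2])*L[0]+np.cos(v[2])*L[1],L[2]])
E
python3 - <<'E'
from h import *
from scipy.optimize import least_squares
obs=[];ps={}
for n in ['scene','side']:
    p=grab_frame(n);ps[n]=p
    for k in LOC:
        r=tip_of(p,k)
        if r and r[0]['confidence']>.3: obs.append((p,k,np.array(r[0]['position'])))
    hsv=cv2.cvtColor(p['image'],cv2.COLOR_RGB2HSV)
    H,S,V=[hsv[...,i].astype(int) for i in range(3)]
    for nm,m,lo,hi in [('blue',(H>105)&(H<130)&(S>110),[.55,.05,.05],[.75,.35,.25]),('red',((H<5)|(H>174))&(S>150),[.3,-.4,.004],[.65,-.2,.05]),('green',(H>45)&(H<95)&(S>60),[.4,.05,.07],[.52,.35,.25])]:
        P=pts(p,m); P=P[((P>lo)&(P<hi)).all(1)]
        if len(P)<20: print(n,nm,len(P));continue
        ce=P.mean(0); d=np.linalg.svd(P-ce)[2][0] if len(P)<4000 else 0; t=(P-ce)@d
        print(n,nm,len(P),'c',ce.round(4),'d',d.round(4),'ends',(ce+d*np.percentile(t,1)).round(4),(ce+d*np.percentile(t,99)).round(4))
f=lambda v:np.concatenate([proj(p,cad(v,LOC[k]))-u for p,k,u in obs])
r=least_squares(f,[.56,.1,1.57],loss='soft_l1'); v=r.x; print('caddy',v,np.degrees(v[2]))
for (p,k,u),e in zip(obs,f(v).reshape(-1,2)): print(k,e.round(1))
for k in LOC: print(k,cad(v,LOC[k]).round(4))
np.save('cad.npy',v)
# check with aluminium: foot plate points
p=ps['scene']; m=outline_of(p,'caddy')[0]['region']; P=pts(p,m)
# wall-top points: express in caddy frame
Rz=np.array([[np.cos(v[2]),-np.sin(v[2]),0],[np.sin(v[2]),np.cos(v[2]),0],[0,0,1]])
L=(P-[v[0],v[1],0])@Rz
hi=L[L[:,2]>.07]; n=np.array([-s,0,c]); al=np.array([c,0,s])
for y in (.1,0,-.1):
    q=hi[abs(hi[:,1]-y)<.045]; h=(q-[-.06,y,.045])@n; top=q[abs(h-.024)<.008]; a=(top-[-.06,y,.045])@al
    print('tube',y,len(top),'y range',np.percentile(top[:,1]-y,[3,97]).round(4),'h',np.median((top-[-.06,y,.045])@n).round(4),'along',np.percentile(a,[3,97]).round(4))
for cam in ps:
  for k in ['red_brush_butt','red_brush_bristles','red_brush']:
    rr=tip_of(ps[cam],k)
    if rr:
        u=rr[0]['position'];p=ps[cam]; d=p['R'].T@np.array([(u[0]-p['cx'])/p['fx'],(u[1]-p['cy'])/p['fy'],1]); o=-p['R'].T@p['t']; print(cam,k,rr[0]['confidence'],(o+d*(.014-o[2])/d[2]).round(4))
E
```

```text
scene blue 9
scene red 5
scene green 134 c [0.469  0.127  0.1177] d [ 0.098  -0.9003 -0.4241] ends [0.4645 0.1679 0.137 ] [0.4733 0.0873 0.099 ]
side blue 336 c [0.6552 0.186  0.1343] d [ 0.1003 -0.8978 -0.4289] ends [0.6478 0.2526 0.1662] [0.6624 0.1216 0.1036]
side red 1125 c [ 0.4482 -0.2799  0.0207] d [ 0.9239 -0.3826  0.0039] ends [ 0.3702 -0.2476  0.0204] [ 0.5222 -0.3106  0.021 ]
side green 198 c [0.462  0.1313 0.1196] d [ 0.1114 -0.9051 -0.4104] ends [0.4577 0.1665 0.1356] [0.4663 0.0967 0.1039]
caddy [0.56844385 0.09453152 1.69696321] 97.22882965291582
near_floor [0.2 1.6]
middle_floor [-0.2  0.8]
middle_mouth [-0.1 -2.6]
far_floor [-1.4  0.7]
far_mouth [ 0.6 -5.3]
near_floor [ 2.3 -0.3]
middle_floor [-1.2  0.7]
middle_mouth [-0.4 -1.5]
far_floor [-1.4  0.9]
far_mouth [  10.4 -208.7]
near_floor [0.4768 0.0224 0.045 ]
near_mouth [0.4681 0.0906 0.095 ]
middle_floor [0.576 0.035 0.045]
middle_mouth [0.5673 0.1032 0.095 ]
far_floor [0.6752 0.0476 0.045 ]
far_mouth [0.6665 0.1158 0.095 ]
tube 0.1 411 y range [-0.0266  0.0242] h 0.0247 along [0.0107 0.0829]
tube 0 477 y range [-0.0258  0.0236] h 0.0252 along [0.0117 0.0826]
tube -0.1 569 y range [-0.0252  0.023 ] h 0.026 along [0.0092 0.0818]
scene red_brush_butt 0.77 [ 0.3609 -0.2366  0.014 ]
scene red_brush_bristles 0.75 [ 0.5984 -0.3312  0.014 ]
scene red_brush 0.63 [ 0.4875 -0.2867  0.014 ]
side red_brush_butt 0.97 [ 0.364  -0.2431  0.014 ]
side red_brush_bristles 0.73 [ 0.5957 -0.3396  0.014 ]
side red_brush 0.94 [ 0.4878 -0.2921  0.014 ]
```

```bash
cat > mv.py <<'E'
# mv.py N ax ay az azimuth_deg elev_deg [off]: axis point A lies at tool (0,0,-off)
import sys; from h import *
N=int(sys.argv[1]); A=np.array([float(a) for a in sys.argv[2:5]]); ps,e=map(float,sys.argv[5:7]); off=float(sys.argv[7]) if len(sys.argv)>7 else .01
o=observe(); R1=Ro.from_euler('xyz',o['tool_rot']); p1=o['position']
R2=Ro.from_euler('ZYX',[ps,-e,180],degrees=True); p2=A+off*R2.apply([0,0,1])
w=(R1.inv()*R2).as_rotvec(); print('from',p1.round(4),'to',p2.round(4),'rot',np.degrees(w).round(1),'q7',o['qpos'].round(2))
d=R1.inv().apply(p2-p1)
print('trans first /N',(d/N).round(4)); print('rot first then trans /N',R2.inv().apply(p2-p1).round(4)/N,'rot/N',np.degrees(w/N).round(2))
th=np.linalg.norm(w)
if th>1e-3:
    K=np.array([[0,-w[2],w[1]],[w[2],0,-w[0]],[-w[1],w[0],0]])
    V=np.eye(3)+(1-np.cos(th))/th**2*K+(th-np.sin(th))/th**3*K@K; v=np.linalg.solve(V,d)
    print('screw/N',(v/N).round(4),np.degrees(w/N).round(2))
    T=np.eye(4); q=p1.copy(); R=R1; path=[]
    dv=np.linalg.solve(np.eye(3),v)/N
    for i in range(N):
        th2=w/N; V2=np.eye(3)+.5*K/N
        q=q+R.apply(V2@dv); R=R*Ro.from_rotvec(th2); path.append(q.round(3).tolist())
    print(path[::max(1,N//5)],path[-1])
E
python3 mv.py 13 .483 -.289 .09 -22.5 0
```

```text
from [ 0.1804 -0.5984  0.2313] to [ 0.483 -0.289  0.08 ] rot [-0.   0.  39.3] q7 [ 1.21  0.52 -0.04  1.6   0.02  1.02 -0.11]
trans first /N [ 0.0292 -0.0161  0.0116]
rot first then trans /N [ 0.0124     -0.0309      0.01163846] rot/N [-0.    0.    3.02]
screw/N [ 0.0225 -0.0254  0.0116] [-0.    0.    3.02]
[[0.195, -0.568, 0.22], [0.23, -0.51, 0.196], [0.271, -0.455, 0.173], [0.317, -0.405, 0.15], [0.368, -0.361, 0.127], [0.424, -0.322, 0.103], [0.483, -0.289, 0.08]] [0.483, -0.289, 0.08]
```

```bash
python3 -m creep '[[[-1,0.0225,-0.0254,0.0116,0,0,3.02],[-1,0.0225,-0.0254,0.0116,0,0,3.02],[-1,0.0225,-0.0254,0.0116,0,0,3.02],[-1,0.0225,-0.0254,0.0116,0,0,3.02],[-1,0.0225,-0.0254,0.0116,0,0,3.02],[-1,0.0225,-0.0254,0.0116,0,0,3.02],[-1,0.0225,-0.0254,0.0116,0,0,3.02]]]' 60
python3 -m creep '[[[-1,0.0225,-0.0254,0.0116,0,0,3.02],[-1,0.0225,-0.0254,0.0116,0,0,3.02],[-1,0.0225,-0.0254,0.0116,0,0,3.02],[-1,0.0225,-0.0254,0.0116,0,0,3.02],[-1,0.0225,-0.0254,0.0116,0,0,3.02],[-1,0.0225,-0.0254,0.0116,0,0,3.02],[-1,0,0,0,0,0,0],[-1,0,0,0,0,0,0]]]'
python3 mv.py 3 .483 -.289 .014 -22.5 0
```

```text
clock: 3.35
position: [0.3124, -0.4011, 0.1499]
tool_rot: [3.141, -0.0, -0.079]
force: [0.8, -0.6, 0.2]
grip_width: 0.0855
finger_force: 0.0
clock: 4.15
position: [0.4749, -0.2809, 0.0802]
tool_rot: [3.141, 0.001, -0.391]
force: [-0.9, -0.8, -0.0]
grip_width: 0.0851
finger_force: 0.0
from [ 0.4749 -0.2809  0.0802] to [ 0.483 -0.289  0.004] rot [0.  0.  0.1] q7 [ 0.37  0.62  0.08  1.91 -0.08  0.61 -1.46]
trans first /N [0.0036 0.0014 0.0254]
rot first then trans /N [0.00353333 0.00143333 0.0254    ] rot/N [0.   0.01 0.04]
screw/N [0.0035 0.0014 0.0254] [0.   0.01 0.04]
[[0.478, -0.284, 0.055], [0.48, -0.286, 0.029], [0.483, -0.289, 0.004]] [0.483, -0.289, 0.004]
```

```bash
python3 - <<'E'
from h import *
o=observe();p=grab_frame('wrist'); save(p,'w1.png')
T=np.eye(4);T[:3,:3]=Ro.from_euler('xyz',o['tool_rot']).as_matrix();T[:3,3]=o['position'];M=T@p['T_tool_cam']
r=outline_of(p,'red_brush')
if r:
    print(r[0]['confidence'],r[0]['extent']); m=r[0]['region']&(p['range_z']>0); v,u=np.nonzero(m);z=p['range_z'][v,u]
    P=np.c_[(u-p['cx'])*z/p['fx'],(v-p['cy'])*z/p['fy'],z]@M[:3,:3].T+M[:3,3]
    P=P[(P[:,2]>.018)&(P[:,2]<.04)]; ce=P.mean(0); d=np.linalg.svd(P-ce)[2][0]; t=(P-ce)@d
    print(len(P),ce,d,np.degrees(np.arctan2(d[1],d[0])),ce+d*t.min(),ce+d*t.max())
E
```

```text
bash:   591 Killed                     python3 - <<'E'
from h import *
o=observe();p=grab_frame('wrist'); save(p,'w1.png')
T=np.eye(4);T[:3,:3]=Ro.from_euler('xyz',o['tool_rot']).as_matrix();T[:3,3]=o['position'];M=T@p['T_tool_cam']
r=outline_of(p,'red_brush')
if r:
    print(r[0]['confidence'],r[0]['extent']); m=r[0]['region']&(p['range_z']>0); v,u=np.nonzero(m);z=p['range_z'][v,u]
    P=np.c_[(u-p['cx'])*z/p['fx'],(v-p['cy'])*z/p['fy'],z]@M[:3,:3].T+M[:3,3]
    P=P[(P[:,2]>.018)&(P[:,2]<.04)]; ce=P.mean(0); d=np.linalg.svd(P-ce)[2][0]; t=(P-ce)@d
    print(len(P),ce,d,np.degrees(np.arctan2(d[1],d[0])),ce+d*t.min(),ce+d*t.max())
E
```

```bash
cat > wr.py <<'E'
import sys; from h import *
def wrist(thing,lo,hi,name):
    o=observe();p=grab_frame('wrist'); save(p,name)
    T=np.eye(4);T[:3,:3]=Ro.from_euler('xyz',o['tool_rot']).as_matrix();T[:3,3]=o['position'];M=T@p['T_tool_cam']
    r=outline_of(p,thing); print(thing,len(r))
    if not r: return
    print(r[0]['confidence'],r[0]['extent']); m=r[0]['region']&(p['range_z']>0); v,u=np.nonzero(m);z=p['range_z'][v,u]
    P=np.c_[(u-p['cx'])*z/p['fx'],(v-p['cy'])*z/p['fy'],z]@M[:3,:3].T+M[:3,3]
    print(len(P),np.percentile(P,[2,98],axis=0).round(3).tolist())
    P=P[((P>lo)&(P<hi)).all(1)]
    if len(P)<10: return
    ce=P.mean(0); d=np.linalg.eigh(np.cov(P.T))[1][:,2]; t=(P-ce)@d
    print(len(P),ce.round(4),d.round(4),'az',np.degrees(np.arctan2(d[1],d[0])).round(1),'el',np.degrees(np.arcsin(d[2])).round(1),(ce+d*np.percentile(t,.5)).round(4),(ce+d*np.percentile(t,99.5)).round(4))
E
python3 -c "
from wr import *
wrist('red_brush',[.3,-.4,.018],[.7,-.2,.04],'w1.png')"; python3 mv.py 3 .483 -.289 .014 -22.5 0 | head -1
```

```text
red_brush 1
0.89 [313.9, 217.9, 70.1, 434.5]
23424 [[0.386, -0.333, 0.022], [0.582, -0.242, 0.03]]
23414 [ 0.5    -0.2925  0.0269] [-0.9242  0.3815 -0.0163] az 157.6 el -0.9 [ 0.5838 -0.3271  0.0284] [ 0.3806 -0.2432  0.0248]
from [ 0.474  -0.2824  0.0809] to [ 0.483 -0.289  0.004] rot [ 0.  -0.  -0.1] q7 [ 0.37  0.62  0.08  1.91 -0.08  0.61 -1.46]
```

```bash
python3 -m creep '[[[-1,0.005,0.0004,0.03,0,0,0],[-1,0.005,0.0004,0.03,0,0,0],[-1,0,0,0.015,0,0,0],[-1,0,0,0,0,0,0],[1,0,0,0,0,0,0],[1,0,0,0,0,0,0],[1,0,0,0,0,0,0],[1,0,0,0,0,0,0],[1,0,0,0,0,0,0]]]' 60
```

```text
clock: 5.25
position: [0.484, -0.2861, 0.0064]
tool_rot: [-3.142, -0.001, -0.392]
force: [-2.4, 1.3, 12.7]
grip_width: 0.0247
finger_force: 58.7
```

```bash
python3 -m creep '[[[1,0,0,-0.04,0,0,0],[1,0,0,-0.05,0,0,0],[1,0,0,-0.05,0,0,4],[1,0,0,-0.05,0,0,8],[1,0,0,-0.05,0,0,8],[1,0,0,-0.03,0,0,8]]]'
python3 mv.py 16 .5425 .30 .29 97.2 36 .008
```

```text
clock: 5.85
position: [0.484, -0.2863, 0.2796]
tool_rot: [-3.139, -0.003, -0.887]
force: [0.1, -0.4, -1.7]
grip_width: 0.0248
finger_force: 60.4
from [ 0.484  -0.2863  0.2796] to [0.5419 0.3047 0.2835] rot [  46.2   13.  -141.7] q7 [ 0.23  0.38  0.27  1.72 -0.11  1.05 -1.92]
trans first /N [-0.0263 -0.0261 -0.0003]
rot first then trans /N [0.02941875 0.00821875 0.021075  ] rot/N [ 2.89  0.81 -8.85]
screw/N [ 0.021  -0.0425  0.0137] [ 2.89  0.81 -8.85]
[[0.53, -0.272, 0.267], [0.649, -0.188, 0.245], [0.719, -0.059, 0.244], [0.724, 0.088, 0.257], [0.66, 0.219, 0.274], [0.542, 0.307, 0.284]] [0.542, 0.307, 0.284]
```

```bash
python3 -m creep '[[[1,0,0,0,0,0,-8.5],[1,0,0,0,0,0,-8.5],[1,0,0,0,0,0,-8.5],[1,0,0,0,0,0,-8.5],[1,0,0,0,0,0,-8.5],[1,0,0,0,0,0,-8.5],[1,0,0,0,0,0,-8.5],[1,0,0,0,0,0,-8.5],[1,0,0,0,0,0,-8.5],[1,0,0,0,0,0,-8.5]]]'
python3 mv.py 15 .5425 .30 .29 97.2 36 .008
```

```text
clock: 6.85
position: [0.4834, -0.2859, 0.2756]
tool_rot: [-3.142, 0.0, 0.608]
force: [0.9, -0.5, -1.7]
grip_width: 0.0247
finger_force: 60.3
from [ 0.4834 -0.2859  0.2756] to [0.5419 0.3047 0.2835] rot [ 19.6  32.3 -60.2] q7 [ 0.47  0.38 -0.05  1.72  0.02  1.05 -0.55]
trans first /N [ 0.0257 -0.0301 -0.0005]
rot first then trans /N [0.03151333 0.0088     0.02224667] rot/N [ 1.3   2.16 -4.01]
screw/N [ 0.038  -0.0131  0.0126] [ 1.3   2.16 -4.01]
[[0.506, -0.252, 0.264], [0.56, -0.141, 0.239], [0.591, -0.019, 0.231], [0.595, 0.107, 0.239], [0.572, 0.23, 0.262]] [0.542, 0.305, 0.284]
```

```bash
python3 -m creep '[[[1,0,0,-0.04,0,0,0],[1,0.038,-0.0131,0.0126,1.3,2.16,-4.01],[1,0.038,-0.0131,0.0126,1.3,2.16,-4.01],[1,0.038,-0.0131,0.0126,1.3,2.16,-4.01],[1,0.038,-0.0131,0.0126,1.3,2.16,-4.01],[1,0.038,-0.0131,0.0126,1.3,2.16,-4.01],[1,0.038,-0.0131,0.0126,1.3,2.16,-4.01],[1,0.038,-0.0131,0.0126,1.3,2.16,-4.01],[1,0.038,-0.0131,0.0126,1.3,2.16,-4.01]]]'
python3 -m creep '[[[1,0.038,-0.0131,0.0126,1.3,2.16,-4.01],[1,0.038,-0.0131,0.0126,1.3,2.16,-4.01],[1,0.038,-0.0131,0.0126,1.3,2.16,-4.01],[1,0.038,-0.0131,0.0126,1.3,2.16,-4.01],[1,0.038,-0.0131,0.0126,1.3,2.16,-4.01],[1,0.038,-0.0131,0.0126,1.3,2.16,-4.01],[1,0.038,-0.0131,0.0126,1.3,2.16,-4.01],[1,0,0,0,0,0,0]]]'
python3 mv.py 5 .5522 .2236 .1831 97.2 36 .008
```

```text
clock: 7.75
position: [0.607, 0.0187, 0.2649]
tool_rot: [-3.049, -0.337, 1.155]
force: [-0.1, 0.4, -1.5]
grip_width: 0.0244
finger_force: 60.3
clock: 8.55
position: [0.5633, 0.306, 0.3125]
tool_rot: [3.139, -0.632, 1.699]
force: [0.1, -0.9, -1.2]
grip_width: 0.0251
finger_force: 60.3
from [0.5633 0.306  0.3125] to [0.5516 0.2283 0.1766] rot [ 0.1 -0.2  0.1] q7 [ 0.16  0.53 -0.67  1.63 -0.36  0.93 -0.08]
trans first /N [-0.0282 -0.0043  0.013 ]
rot first then trans /N [-0.02822 -0.00428  0.0131 ] rot/N [ 0.01 -0.04  0.02]
screw/N [-0.0282 -0.0043  0.013 ] [ 0.01 -0.04  0.02]
[[0.561, 0.29, 0.285], [0.559, 0.275, 0.258], [0.556, 0.259, 0.231], [0.554, 0.244, 0.204], [0.552, 0.228, 0.177]] [0.552, 0.228, 0.177]
```

```bash
python3 -m creep '[[[1,-0.0282,-0.0043,0.013,0,0,0],[1,-0.0282,-0.0043,0.013,0,0,0],[1,-0.0282,-0.0043,0.013,0,0,0],[1,-0.0282,-0.0043,0.013,0,0,0],[1,-0.0282,-0.0043,0.013,0,0,0],[1,0,0,0,0,0,0]]]'
python3 mv.py 5 .5522 .2236 .1831 97.2 36 .008 | head -2
cat > ck.py <<'E'
import sys; from h import *
# ck.py color tube tag : measures handle axis relative to tube
col,tube,tag=sys.argv[1:4]; v=np.load('cad.npy'); F=cad(v,LOC[tube+'_floor']); az=v[2]; a=np.array([np.cos(az)*c,np.sin(az)*c,s]); y=np.array([-np.sin(az),np.cos(az),0]); n=np.cross(a,y)
rng={'blue':lambda H,S,V:(H>105)&(H<130)&(S>110),'red':lambda H,S,V:((H<5)|(H>174))&(S>150)}[col]
for cam in ['scene','side']:
    p=grab_frame(cam); 
    save(p,f'{tag}_{cam}.png')
    hsv=cv2.cvtColor(p['image'],cv2.COLOR_RGB2HSV); m=rng(*[hsv[...,i].astype(int) for i in range(3)])
    r=outline_of(p,col+'_brush')
    if r: print('conf',r[0]['confidence'],np.round(r[0]['extent'])); 
    if r and cam=='scene': m|=r[0]['region']
    P=pts(p,m)-F; L=np.c_[P@a,P@y,P@n]; L=L[(abs(L)<[.45,.06,.09]).all(1)&(L[:,0]>0)]
    if len(L)<20: print(cam,len(L)); continue
    ce=np.median(L,0); d=np.linalg.eigh(np.cov(L.T))[1][:,2]; d*=np.sign(d[0])
    print(cam,len(L),'along',np.percentile(L[:,0],[1,99]).round(4),'y',np.percentile(L[:,1],[3,97]).round(4),'h',np.percentile(L[:,2],[3,97]).round(4),'dir deg',np.degrees(d[1:]/d[0]).round(1))
    for k in ['_butt','_bristles']:
        t=tip_of(p,col+'_brush'+k)
        if t: print(k,t[0])
E
python3 ck.py red middle c1
```

```text
clock: 9.15
position: [0.5528, 0.2204, 0.1721]
tool_rot: [-3.137, -0.627, 1.684]
force: [-0.6, 0.2, -1.8]
grip_width: 0.0246
finger_force: 60.3
from [0.5528 0.2204 0.1721] to [0.5516 0.2283 0.1766] rot [ 0.1  0.1 -0.6] q7 [ 0.3   0.68 -0.66  1.81 -0.35  0.73  0.15]
trans first /N [ 0.0018 -0.      0.0002]
conf 0.83 [435. 227. 103.  65.]
scene 1422 along [0.1035 0.3481] y [-0.0168  0.0099] h [-0.0095  0.0171] dir deg [-0.6  0.2]
_butt {'position': [386.3, 250.6], 'confidence': 0.76}
_bristles {'position': [482.8, 199.3], 'confidence': 0.75}
side 412 along [0.1044 0.2443] y [-0.0122  0.0102] h [0.0045 0.0447] dir deg [-1.4  4. ]
_butt {'position': [319.0, 220.0], 'confidence': 0.88}
_bristles {'position': [307.7, 146.2], 'confidence': 0.77}
```

```bash
python3 -m creep '[[[1,-0.02,-0.002,0.002,0,0,0],[1,-0.02,0,0,0,0,0],[1,-0.02,0,0,0,0,0],[1,-0.015,0,0,0,0,0]]]'
python3 -m creep '[[[1,-0.01,0,0,0,0,0],[1,-0.008,0,0,0,0,0],[1,0,0,0,0,0,0]]]'
python3 mv.py 5 .5633 .1353 .1185 97.2 36 .008 | head -2
```

```text
clock: 9.95
position: [0.559, 0.1619, 0.1281]
tool_rot: [-3.141, -0.629, 1.687]
force: [0.6, 0.2, -2.1]
grip_width: 0.0242
finger_force: 60.3
clock: 10.25
position: [0.5607, 0.1491, 0.1187]
tool_rot: [3.141, -0.629, 1.689]
force: [0.3, 0.6, -1.3]
grip_width: 0.0246
finger_force: 60.3
from [0.5607 0.1491 0.1187] to [0.5627 0.14   0.112 ] rot [ 0.3 -0.  -0.4] q7 [ 0.41  0.77 -0.64  1.81 -0.31  0.72  0.27]
trans first /N [-0.0023  0.0002 -0.    ]
```

```bash
python3 -m creep '[[[1,-0.004,0,0,0,0,0],[1,-0.004,0,0,0,0,0],[1,0,0,0,0,0,0]]]'
python3 -m creep '[[[1,-0.003,0,0,0,0,0],[1,0,0,0,0,0,0]]]'
```

```text
clock: 10.55
position: [0.5615, 0.1432, 0.1144]
tool_rot: [3.14, -0.629, 1.69]
force: [-0.3, 0.2, -1.4]
grip_width: 0.0248
finger_force: 60.3
clock: 10.75
position: [0.5617, 0.1409, 0.1127]
tool_rot: [3.14, -0.629, 1.69]
force: [-0.8, 0.0, -1.5]
grip_width: 0.0249
finger_force: 60.3
```

```bash
python3 -m creep '[[[1,-0.003,0,0,0,0,0],[1,0,0,0,0,0,0]]]'
python3 -m creep '[[[1,-0.003,0,0,0,0,0],[1,0,0,0,0,0,0]]]'
python3 -m creep '[[[1,-0.002,0,0,0,0,0],[1,0,0,0,0,0,0]]]'
```

```text
clock: 10.95
position: [0.5618, 0.1409, 0.1123]
tool_rot: [3.14, -0.632, 1.692]
force: [-1.8, 10.2, 8.3]
grip_width: 0.0247
finger_force: 60.6
clock: 11.15
position: [0.5617, 0.141, 0.1119]
tool_rot: [3.14, -0.635, 1.694]
force: [-2.9, 20.6, 20.6]
grip_width: 0.0249
finger_force: 61.0
clock: 11.35
position: [0.5617, 0.1411, 0.1117]
tool_rot: [3.139, -0.637, 1.696]
force: [-4.6, 28.7, 27.6]
grip_width: 0.0245
finger_force: 61.3
```

```bash
python3 -m creep '[[[1,0.004,0,0,0,0,0],[-1,0,0,0,0,0,0],[-1,0,0,0,0,0,0],[-1,0,0,0,0,0,0],[-1,0,0,0,0,0,0],[-1,0,0,-0.02,0,0,0],[-1,0,0,-0.04,0,0,0],[-1,0,0,-0.04,0,0,0],[-1,0,0,-0.03,0,0,0]]]'
python3 ck.py red middle c2
python3 ck.py blue far c2
python3 mv.py 6 .660 .160 .205 97 26.5 .010
```

```text
clock: 12.25
position: [0.5715, 0.0602, 0.2173]
tool_rot: [3.139, -0.628, 1.69]
force: [0.1, 0.3, 0.5]
grip_width: 0.0857
finger_force: 0.0
conf 0.7 [415. 245.  75.  38.]
scene 1066 along [0.0827 0.247 ] y [-0.017   0.0101] h [-0.0412  0.0055] dir deg [ -1.2 -11.3]
_butt {'position': [398.4, 251.5], 'confidence': 0.22}
_bristles {'position': [453.7, 231.5], 'confidence': 0.58}
conf 0.86 [316. 204.  17.  39.]
side 198 along [0.096  0.1691] y [-0.0101  0.012 ] h [-0.0201  0.0042] dir deg [ -0.6 -12.9]
_butt {'position': [289.4, 261.3], 'confidence': 0.57}
_bristles {'position': [309.8, 188.0], 'confidence': 0.58}
conf 0.97 [424. 272.  77.  35.]
scene 1105 along [0.0808 0.2454] y [-0.0156  0.0097] h [-0.0371  0.0061] dir deg [ -0.8 -10.9]
_butt {'position': [459.7, 260.3], 'confidence': 0.82}
_bristles {'position': [406.7, 278.7], 'confidence': 0.6}
conf 0.83 [348. 205.  18.  33.]
side 275 along [0.0958 0.2366] y [-0.0082  0.0118] h [-0.0248  0.0047] dir deg [  0.8 -11.7]
_butt {'position': [343.3, 179.3], 'confidence': 0.68}
_bristles {'position': [345.2, 179.8], 'confidence': 0.57}
from [0.571  0.062  0.2155] to [0.6595 0.1644 0.1961] rot [ 0.2 -9.5 -0.1] q7 [ 0.54  0.65 -0.64  1.7  -0.3   0.99  0.3 ]
trans first /N [0.0104 0.0167 0.0116]
rot first then trans /N [0.0121     0.01671667 0.00966667] rot/N [ 0.03 -1.59 -0.02]
screw/N [0.0113 0.0167 0.0107] [ 0.03 -1.59 -0.02]
[[0.586, 0.079, 0.213], [0.6, 0.096, 0.211], [0.615, 0.114, 0.208], [0.63, 0.131, 0.204], [0.645, 0.148, 0.2], [0.659, 0.164, 0.196]] [0.659, 0.164, 0.196]
```

```bash
python3 mv.py 4 .666 .1186 .1877 97 25.5 .010
```

```text
from [0.571  0.062  0.2155] to [0.6655 0.1229 0.1787] rot [  0.2 -10.5  -0.1] q7 [ 0.54  0.65 -0.64  1.7  -0.3   0.99  0.3 ]
trans first /N [0.0045 0.0252 0.0147]
rot first then trans /N [0.007075 0.0253   0.013575] rot/N [ 0.04 -2.63 -0.04]
screw/N [0.0058 0.0253 0.0142] [ 0.04 -2.63 -0.04]
[[0.595, 0.078, 0.207], [0.618, 0.093, 0.198], [0.642, 0.108, 0.189], [0.665, 0.123, 0.179]] [0.665, 0.123, 0.179]
```

```bash
python3 -m creep '[[[-1,0.0058,0.0253,0.0142,0,-2.63,0],[-1,0.0058,0.0253,0.0142,0,-2.63,0],[-1,0.0058,0.0253,0.0142,0,-2.63,0],[-1,0.0058,0.0253,0.0142,0,-2.63,0],[-1,0,0,0,0,0,0],[-1,0,0,0,0,0,0]]]'
python3 -c "
from wr import *
wrist('blue_brush',[.6,.09,.05],[.72,.35,.25],'w2.png')"
python3 mv.py 3 .661 .157 .1065 97 25.5 .010 | head -2
```

```text
clock: 13.65
position: [0.6654, 0.1243, 0.1796]
tool_rot: [3.141, -0.446, 1.691]
force: [-0.4, -0.0, 0.8]
grip_width: 0.0856
finger_force: 0.0
blue_brush 1
0.89 [318.5, 180.0, 58.3, 351.7]
17533 [[0.64, 0.103, 0.096], [0.676, 0.258, 0.169]]
17488 [0.6577 0.1884 0.1361] [-0.1061  0.8973  0.4284] az 96.7 el 25.4 [0.6681 0.1012 0.0944] [0.6493 0.26   0.1703]
from [0.6654 0.1225 0.1799] to [0.6605 0.1613 0.0975] rot [ 0.1 -0.  -0.2] q7 [ 0.24  0.74 -0.5   1.49 -0.14  0.97  0.06]
trans first /N [-0.0001 -0.0001  0.0304]
```

```bash
python3 -m creep '[[[-1,0,0,0.035,0,0,0],[-1,0,0,0.035,0,0,0],[-1,0,0,0.021,0,0,0],[-1,0,0,0,0,0,0],[1,0,0,0,0,0,0],[1,0,0,0,0,0,0],[1,0,0,0,0,0,0],[1,0,0,0,0,0,0],[1,0,0,0,0,0,0]]]' 60
```

```text
clock: 14.65
position: [0.6619, 0.1617, 0.0986]
tool_rot: [3.139, -0.445, 1.69]
force: [1.0, -2.7, 6.6]
grip_width: 0.0245
finger_force: 62.3
```

```bash
python3 -m creep '[[[1,0,0,-0.004,0,2,0],[1,0.02,0,0,0,0,0],[1,0.025,0,0,0,0,0],[1,0.025,0,0,0,0,0],[1,0.025,0,0,0,0,0],[1,0.025,0,0,0,0,0],[1,0.02,0,-0.03,0,0,0],[1,0,0,-0.05,0,0,0]]]'
python3 mv.py 10 .56 .05 .30 125 0
```

```text
clock: 15.45
position: [0.6479, 0.2518, 0.2373]
tool_rot: [-3.139, -0.482, 1.695]
force: [0.7, 0.3, -1.8]
grip_width: 0.0251
finger_force: 61.1
from [0.6479 0.2518 0.2373] to [0.56 0.05 0.29] rot [  6.6 -27.1 -27.3] q7 [ 0.08  0.68 -0.53  1.47 -0.18  0.98 -0.11]
trans first /N [-0.0143 -0.0113 -0.0134]
rot first then trans /N [-0.01149 -0.01877 -0.00527] rot/N [ 0.66 -2.71 -2.73]
screw/N [-0.0142 -0.0154 -0.0093] [ 0.66 -2.71 -2.73]
[[0.635, 0.233, 0.239], [0.612, 0.194, 0.245], [0.593, 0.153, 0.254], [0.577, 0.112, 0.266], [0.565, 0.07, 0.281]] [0.56, 0.05, 0.29]
```

```bash
python3 -m creep '[[[1,0,0,-0.04,0,0,0],[1,-0.0142,-0.0154,-0.0093,0.66,-2.71,-2.73],[1,-0.0142,-0.0154,-0.0093,0.66,-2.71,-2.73],[1,-0.0142,-0.0154,-0.0093,0.66,-2.71,-2.73],[1,-0.0142,-0.0154,-0.0093,0.66,-2.71,-2.73],[1,-0.0142,-0.0154,-0.0093,0.66,-2.71,-2.73],[1,-0.0142,-0.0154,-0.0093,0.66,-2.71,-2.73],[1,-0.0142,-0.0154,-0.0093,0.66,-2.71,-2.73],[1,-0.0142,-0.0154,-0.0093,0.66,-2.71,-2.73],[1,-0.0142,-0.0154,-0.0093,0.66,-2.71,-2.73]]]'
python3 mv.py 8 .48 -.14 .15 180 0
```

```text
clock: 16.45
position: [0.5642, 0.0484, 0.3137]
tool_rot: [3.13, -0.043, 2.13]
force: [0.0, -0.1, -0.8]
grip_width: 0.0252
finger_force: 61.2
from [0.5642 0.0484 0.3137] to [ 0.48 -0.14  0.14] rot [  1.8  -1.9 -58. ] q7 [ 0.19  0.39 -0.49  1.63  0.15  1.17  0.24]
trans first /N [-0.0153 -0.0217  0.0208]
rot first then trans /N [ 0.010525  -0.02355    0.0217125] rot/N [ 0.23 -0.24 -7.25]
screw/N [-0.0027 -0.0271  0.0214] [ 0.23 -0.24 -7.25]
[[0.543, 0.031, 0.292], [0.525, 0.011, 0.27], [0.509, -0.011, 0.248], [0.497, -0.034, 0.226], [0.487, -0.06, 0.205], [0.481, -0.086, 0.183], [0.479, -0.113, 0.161], [0.48, -0.141, 0.14]] [0.48, -0.141, 0.14]
```

```bash
python3 -m creep '[[[1,-0.0027,-0.0271,0.0214,0.23,-0.24,-7.25],[1,-0.0027,-0.0271,0.0214,0.23,-0.24,-7.25],[1,-0.0027,-0.0271,0.0214,0.23,-0.24,-7.25],[1,-0.0027,-0.0271,0.0214,0.23,-0.24,-7.25],[1,-0.0027,-0.0271,0.0214,0.23,-0.24,-7.25],[1,-0.0027,-0.0271,0.0214,0.23,-0.24,-7.25],[1,-0.0027,-0.0271,0.0214,0.23,-0.24,-7.25],[1,-0.0027,-0.0271,0.0214,0.23,-0.24,-7.25],[1,0,0,0,0,0,0],[1,0,0,0,0,0,0]]]'
python3 mv.py 4 .48 -.14 .025 180 0
```

```text
clock: 17.45
position: [0.4678, -0.1327, 0.139]
tool_rot: [3.139, -0.001, 3.138]
force: [0.4, 0.4, -1.1]
grip_width: 0.0249
finger_force: 61.1
from [ 0.4678 -0.1327  0.139 ] to [ 0.48  -0.14   0.015] rot [ 0.1 -0.  -0.2] q7 [ 0.61  0.49 -0.6   2.02  0.4   0.74  1.34]
trans first /N [-0.0031 -0.0019  0.031 ]
rot first then trans /N [-0.00305  -0.001825  0.031   ] rot/N [ 0.03 -0.01 -0.06]
screw/N [-0.0031 -0.0019  0.031 ] [ 0.03 -0.01 -0.06]
[[0.471, -0.134, 0.108], [0.474, -0.136, 0.077], [0.477, -0.138, 0.046], [0.48, -0.14, 0.015]] [0.48, -0.14, 0.015]
```

```bash
python3 -m creep '[[[1,-0.0031,-0.0019,0.031,0,0,0],[1,-0.0031,-0.0019,0.031,0,0,0],[1,-0.0031,-0.0019,0.031,0,0,0],[1,-0.003,-0.0019,0.027,0,0,0],[1,0,0,0,0,0,0]]]'
python3 -m creep '[[[1,0,0,0.004,0,0,0],[1,0,0,0.003,0,0,0],[1,0,0,0,0,0,0]]]'
```

```text
clock: 17.95
position: [0.4798, -0.1388, 0.0175]
tool_rot: [3.139, -0.003, 3.14]
force: [-0.7, 0.6, -1.1]
grip_width: 0.025
finger_force: 61.0
clock: 18.25
position: [0.4808, -0.1402, 0.013]
tool_rot: [3.14, 0.001, 3.14]
force: [0.6, 0.2, -2.3]
grip_width: 0.025
finger_force: 61.0
```

```bash
python3 -m creep '[[[1,0,0,0.003,0,0,0],[1,0,0,0.002,0,0,0],[1,0,0,0,0,0,0]]]'
python3 -m creep '[[[1,0,0,0.002,0,0,0],[1,0,0,0,0,0,0]]]'
```

```text
clock: 18.55
position: [0.4802, -0.1403, 0.0071]
tool_rot: [3.14, -0.0, 3.14]
force: [0.4, 0.5, -2.7]
grip_width: 0.0251
finger_force: 61.0
clock: 18.75
position: [0.4802, -0.1402, 0.0049]
tool_rot: [3.14, -0.0, 3.14]
force: [0.2, 0.6, -1.3]
grip_width: 0.0247
finger_force: 61.0
```

```bash
python3 -m creep '[[[-1,0,0,0,0,0,0],[-1,0,0,0,0,0,0],[-1,0,0,0,0,0,0],[-1,0,0,-0.03,0,0,0],[-1,0,0,-0.04,0,0,0],[-1,0,0,-0.02,0,0,8.5],[-1,0,0,0,0,0,8.5],[-1,0,0,0,0,0,8.5],[-1,0,0,0,0,0,8.5],[-1,0,0,0,0,0,8.5]]]'
python3 -m creep '[[[-1,0,0,0,0,0,8.5],[-1,0,0,0,0,0,8.5],[-1,0,0,0,0,0,8.5],[-1,0,0,0,0,0,8.5],[-1,0,0,0,0,0,8.5],[-1,0,0,0,0,0,8.5],[-1,0,0,0,0,0,8.5],[-1,0,0,0,0,0,8.5],[-1,0,0,0,0,0,8.5],[-1,0,0,0,0,0,8.5]]]'
python3 -m creep '[[[-1,0,0,0,0,0,8.5],[-1,0,0,0,0,0,8.5],[-1,0,0,0,0,0,8.5],[-1,0,0,0,0,0,8.5],[-1,0,0,0,0,0,8.5],[-1,0,0,0,0,0,1],[-1,0,0,0,0,0,0],[-1,0,0,0,0,0,0]]]'
python3 -c "
from wr import *
wrist('blue_brush',[.3,-.25,.018],[.7,0,.04],'w3.png')"; python3 mv.py 3 .48 -.14 .014 0 0
```

```text
clock: 19.75
position: [0.4803, -0.1405, 0.0953]
tool_rot: [3.14, -0.001, 2.392]
force: [0.1, 0.4, -0.3]
grip_width: 0.0855
finger_force: 0.0
clock: 20.75
position: [0.4803, -0.1403, 0.0952]
tool_rot: [-3.141, -0.002, 0.908]
force: [-0.0, 0.4, -0.3]
grip_width: 0.0853
finger_force: 0.0
clock: 21.55
position: [0.4803, -0.1403, 0.0951]
tool_rot: [-3.14, -0.0, 0.159]
force: [-0.0, -0.6, 0.4]
grip_width: 0.0853
finger_force: 0.0
blue_brush 1
0.94 [330.3, 217.4, 128.0, 434.8]
22195 [[0.374, -0.154, 0.022], [0.602, -0.127, 0.03]]
22046 [ 0.5066 -0.1402  0.027 ] [-0.9998  0.007  -0.0159] az 179.6 el -0.9 [ 0.6043 -0.1408  0.0286] [ 0.3678 -0.1392  0.0248]
from [ 0.4803 -0.1405  0.0951] to [ 0.48  -0.14   0.004] rot [-0.1 -0.   9. ] q7 [-0.02  0.55  0.25  2.05 -0.25  0.57 -1.01]
trans first /N [-0.0001 -0.0001  0.0304]
rot first then trans /N [-1.00000000e-04 -1.66666667e-04  3.03666667e-02] rot/N [-0.04 -0.01  3.01]
screw/N [-0.0001 -0.0001  0.0304] [-0.04 -0.01  3.01]
[[0.48, -0.14, 0.065], [0.48, -0.14, 0.034], [0.48, -0.14, 0.004]] [0.48, -0.14, 0.004]
```

```bash
python3 -m creep '[[[-1,0,0,0,0,0,4.5],[-1,0,0,0.02,0,0,4.8],[-1,0,0,0.035,0,0,0],[-1,0,0,0.033,0,0,0],[-1,0,0,0,0,0,0],[1,0,0,0,0,0,0],[1,0,0,0,0,0,0],[1,0,0,0,0,0,0],[1,0,0,0,0,0,0],[1,0,0,0,0,0,0]]]' 60
```

```text
clock: 22.65
position: [0.4809, -0.1402, 0.0082]
tool_rot: [-3.14, -0.002, -0.007]
force: [-2.3, 1.2, 17.5]
grip_width: 0.0248
finger_force: 58.1
```

```bash
python3 -m creep '[[[1,0,0,-0.04,0,0,0],[1,0,0,-0.05,0,0,0],[1,0,0,-0.05,0,0,-4],[1,0,0,-0.05,0,0,-8],[1,0,0,-0.05,0,0,-8],[1,0,0,-0.05,0,0,-8],[1,0,0,-0.03,0,0,-8]]]'
python3 mv.py 16 .645 .29 .30 97.2 36 .006
```

```text
clock: 23.35
position: [0.4804, -0.1411, 0.3313]
tool_rot: [3.14, -0.004, 0.627]
force: [0.2, -0.6, -3.0]
grip_width: 0.025
finger_force: 61.3
from [ 0.4804 -0.1411  0.3313] to [0.6446 0.2935 0.2951] rot [ 19.4  32.3 -59.1] q7 [-0.07  0.22  0.28  1.8  -0.07  1.12 -0.7 ]
trans first /N [ 0.0242 -0.016   0.0023]
rot first then trans /N [0.01943125 0.01358125 0.0169125 ] rot/N [ 1.21  2.02 -3.69]
screw/N [ 0.0286 -0.0012  0.0119] [ 1.21  2.02 -3.69]
[[0.502, -0.122, 0.32], [0.562, -0.056, 0.293], [0.607, 0.023, 0.277], [0.638, 0.111, 0.272], [0.65, 0.203, 0.278], [0.645, 0.294, 0.295]] [0.645, 0.294, 0.295]
```

```bash
python3 -m creep '[[[1,0.0286,-0.0012,0.0119,1.21,2.02,-3.69],[1,0.0286,-0.0012,0.0119,1.21,2.02,-3.69],[1,0.0286,-0.0012,0.0119,1.21,2.02,-3.69],[1,0.0286,-0.0012,0.0119,1.21,2.02,-3.69],[1,0.0286,-0.0012,0.0119,1.21,2.02,-3.69],[1,0.0286,-0.0012,0.0119,1.21,2.02,-3.69],[1,0.0286,-0.0012,0.0119,1.21,2.02,-3.69],[1,0.0286,-0.0012,0.0119,1.21,2.02,-3.69]]]'
python3 -m creep '[[[1,0.0286,-0.0012,0.0119,1.21,2.02,-3.69],[1,0.0286,-0.0012,0.0119,1.21,2.02,-3.69],[1,0.0286,-0.0012,0.0119,1.21,2.02,-3.69],[1,0.0286,-0.0012,0.0119,1.21,2.02,-3.69],[1,0.0286,-0.0012,0.0119,1.21,2.02,-3.69],[1,0.0286,-0.0012,0.0119,1.21,2.02,-3.69],[1,0.0286,-0.0012,0.0119,1.21,2.02,-3.69],[1,0.0286,-0.0012,0.0119,1.21,2.02,-3.69],[1,0,0,0,0,0,0],[1,0,0,0,0,0,0]]]'
python3 mv.py 5 .6514 .2362 .1831 97.2 36 .006
```

```text
clock: 24.15
position: [0.6258, 0.0461, 0.2642]
tool_rot: [-3.048, -0.315, 1.129]
force: [0.6, -0.9, -1.6]
grip_width: 0.0243
finger_force: 61.2
clock: 25.15
position: [0.6601, 0.2864, 0.28]
tool_rot: [-3.137, -0.629, 1.687]
force: [-0.5, -0.8, -2.4]
grip_width: 0.0244
finger_force: 61.2
from [0.6601 0.2864 0.28  ] to [0.651  0.2397 0.1782] rot [ 0.  -0.  -0.4] q7 [-0.07  0.65 -0.26  1.41 -0.54  1.06  0.11]
trans first /N [-0.0193 -0.0029  0.0111]
rot first then trans /N [-0.01928 -0.00298  0.01116] rot/N [ 0.01 -0.   -0.09]
screw/N [-0.0193 -0.0029  0.0112] [ 0.01 -0.   -0.09]
[[0.658, 0.277, 0.26], [0.656, 0.268, 0.239], [0.655, 0.258, 0.219], [0.653, 0.249, 0.199], [0.651, 0.24, 0.178]] [0.651, 0.24, 0.178]
```

```bash
python3 -m creep '[[[1,-0.0193,-0.0029,0.0111,0,0,0],[1,-0.0193,-0.0029,0.0111,0,0,0],[1,-0.0193,-0.0029,0.0111,0,0,0],[1,-0.0193,-0.0029,0.0111,0,0,0],[1,-0.0193,-0.0029,0.0111,0,0,-0.4],[1,0,0,0,0,0,0],[1,0,0,0,0,0,0]]]'
python3 mv.py 5 .6514 .2362 .1831 97.2 36 .006 | head -2
python3 ck.py blue far c3
```

```text
clock: 25.85
position: [0.6514, 0.2392, 0.1792]
tool_rot: [3.141, -0.629, 1.694]
force: [1.1, 0.2, -1.3]
grip_width: 0.0251
finger_force: 61.2
from [0.6514 0.2392 0.1792] to [0.651  0.2397 0.1782] rot [ 0.1 -0.  -0.1] q7 [ 0.02  0.74 -0.28  1.53 -0.56  0.93  0.29]
trans first /N [-0.     -0.0001  0.0002]
conf 0.79 [452. 248. 107.  68.]
scene 1538 along [0.1171 0.3595] y [-0.0162  0.0091] h [-0.0081  0.0176] dir deg [0.  0.5]
_butt {'position': [396.8, 278.0], 'confidence': 0.62}
_bristles {'position': [500.7, 220.2], 'confidence': 0.98}
conf 0.77 [347. 178.  29.  80.]
side 353 along [0.1119 0.2641] y [-0.0109  0.0127] h [0.0043 0.0496] dir deg [-0.6  4.5]
_butt {'position': [355.9, 212.9], 'confidence': 0.95}
_bristles {'position': [336.9, 139.4], 'confidence': 0.68}
```

Well aligned; the butt is about 112 mm from the floor. Inserting.

```bash
python3 -m creep '[[[1,-0.02,-0.002,0.002,0,0,0],[1,-0.02,0,0,0,0,0],[1,-0.02,0,0,0,0,0],[1,-0.02,0,0,0,0,0]]]'
python3 -m creep '[[[1,-0.012,0,0,0,0,0],[1,-0.008,0,0,0,0,0],[1,-0.003,0,0,0,0,0],[1,0,0,0,0,0,0]]]'
python3 mv.py 5 .6625 .1479 .1185 97.2 36 .006 | head -2
```

```text
clock: 26.65
position: [0.6572, 0.1747, 0.1288]
tool_rot: [3.141, -0.629, 1.695]
force: [1.0, 0.3, -2.5]
grip_width: 0.0244
finger_force: 61.2
clock: 27.05
position: [0.6594, 0.1581, 0.1164]
tool_rot: [3.141, -0.63, 1.696]
force: [0.2, 0.7, -1.9]
grip_width: 0.0246
finger_force: 61.2
from [0.6594 0.1581 0.1164] to [0.6621 0.1514 0.1136] rot [ 0.1 -0.1 -0. ] q7 [ 0.13  0.83 -0.28  1.54 -0.55  0.92  0.43]
trans first /N [-0.0015  0.0004 -0.0004]
```

```bash
python3 -m creep '[[[1,-0.004,0,0,0,0,0],[1,-0.003,0,0,0,0,0],[1,0,0,0,0,0,0]]]'
python3 -m creep '[[[1,-0.003,0,0,0,0,0],[1,0,0,0,0,0,0]]]'
python3 -m creep '[[[1,-0.003,0,0,0,0,0],[1,0,0,0,0,0,0]]]'
```

```text
clock: 27.35
position: [0.66, 0.1521, 0.1121]
tool_rot: [3.141, -0.629, 1.696]
force: [0.6, -0.1, -1.8]
grip_width: 0.0244
finger_force: 61.2
clock: 27.55
position: [0.6603, 0.1496, 0.1103]
tool_rot: [3.141, -0.629, 1.695]
force: [0.5, 0.2, -2.6]
grip_width: 0.0248
finger_force: 61.2
clock: 27.75
position: [0.6604, 0.1497, 0.1099]
tool_rot: [3.14, -0.633, 1.697]
force: [-1.2, 7.7, 6.5]
grip_width: 0.0251
finger_force: 61.5
```

Floor contact, as with the red one. Release, retreat and check.

```bash
python3 -m creep '[[[1,-0.002,0,0,0,0,0],[1,0.002,0,0,0,0,0],[-1,0,0,0,0,0,0],[-1,0,0,0,0,0,0],[-1,0,0,0,0,0,0],[-1,0,0,0,0,0,0],[-1,0,0,-0.02,0,0,0],[-1,0,0,-0.04,0,0,0],[-1,0,0,-0.04,0,0,0],[-1,0,0,-0.04,0,0,0]]]'
python3 -m creep '[[[-1,-0.02,0,-0.04,0,0,0],[-1,-0.02,0,-0.04,0,0,0],[-1,0,0,0,0,0,0],[-1,0,0,0,0,0,0],[-1,0,0,0,0,0,0]]]'
python3 ck.py blue far c4; python3 ck.py red middle c5
python3 - <<'E'
import cv2,numpy as np
a=cv2.imread('pics/c5_scene.png')[190:340,120:600]; b=cv2.imread('pics/c5_side.png')[110:310,230:450]
a=cv2.resize(a,(800,250));b=cv2.resize(b,(385,350)); o=np.zeros((600,800,3),np.uint8);o[:250]=a;o[250:,:385]=b;cv2.imwrite('pics/f.png',o)
E
```

```text
clock: 28.75
position: [0.6706, 0.0647, 0.2231]
tool_rot: [3.141, -0.629, 1.695]
force: [-0.1, -0.3, -0.1]
grip_width: 0.0853
finger_force: 0.0
clock: 29.25
position: [0.6802, -0.012, 0.2625]
tool_rot: [-3.142, -0.63, 1.696]
force: [0.1, -0.1, -0.3]
grip_width: 0.0855
finger_force: 0.0
conf 0.57 [423. 270.  80.  42.]
scene 1224 along [0.0798 0.2462] y [-0.0158  0.0124] h [-0.0409  0.0066] dir deg [ -1.1 -11.4]
_butt {'position': [251.5, 328.4], 'confidence': 0.47}
_bristles {'position': [462.4, 258.7], 'confidence': 0.9}
conf 0.95 [346. 200.  22.  42.]
side 176 along [0.095  0.1696] y [-0.0061  0.0134] h [-0.0167  0.0051] dir deg [ -0.3 -12.4]
_butt {'position': [362.3, 251.6], 'confidence': 0.53}
_bristles {'position': [342.9, 178.9], 'confidence': 0.73}
conf 0.75 [415. 245.  75.  36.]
scene 1071 along [0.081  0.2468] y [-0.0169  0.0101] h [-0.0412  0.0054] dir deg [ -1.2 -11.5]
_butt {'position': [192.3, 319.7], 'confidence': 0.54}
_bristles {'position': [449.9, 231.8], 'confidence': 0.67}
conf 0.58 [314. 204.  20.  44.]
side 200 along [0.0962 0.1691] y [-0.0099  0.0121] h [-0.0182  0.0053] dir deg [ -0.9 -13.4]
_bristles {'position': [309.3, 183.6], 'confidence': 0.9}
```

View pics/f.png

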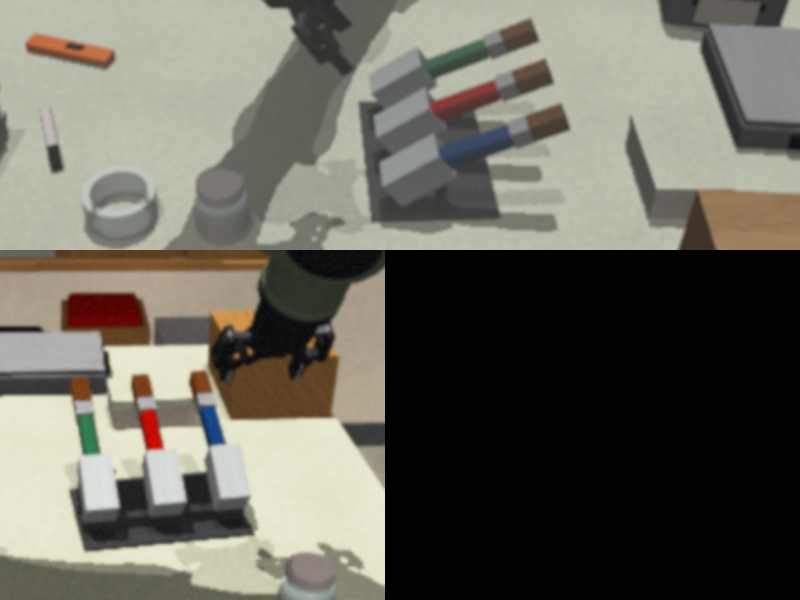

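The picture shows all three brushes handle down and bristles up, with tips near (535,30), (550,70) and (565,118). They sit equally deep, the gripper is clear, and the bystanders are unmoved.

```bash
python3 -c "
from workcell import *
print(job_done())"
```

```text
the job is handed in; nothing more can be done
None
```

The job is handed in at about 30 s of the 67 s limit: the blue brush is turned and stands handle down on the floor of the far tube, the red one likewise in the middle tube, and the final pictures show the green brush and the other things on the bench unmoved; the judge's result was not reported back.

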